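# Hang the shoehorn on the shop spinner's empty hook

## Robot

A 6-joint arm with a two-finger parallel gripper is mounted at the origin on the work surface. World frame = base frame: x ahead of the robot, y to its left, z up, the work surface at z = 0. Lengths are in mm, angles in rad, forces in N, time in s.
With the tool pointing down it reaches from about 350 to 875 mm from the base axis. Payload 4.2 kg.
Tool frame: the origin (TCP) lies at the very end of the fingers, on their centre line; the grasp point (between the pads) lies 19 mm behind it (pinch_z is the distance from the TCP to the grasp point, in mm); z points along the fingers, y is the line along which they close (so a half turn about z gives the same grasp; the last joint's range is limited). The gripper opens to 85 mm and grips with 20 to 120 N. Pads are 22 mm wide; open, the fingers measure 114 mm over their backs; the gripper's body (76 mm by 85 mm) begins 54 mm behind the grasp point. The pads swing forward as they close: fully open they stand 13 mm farther back than shut.
Start: joints at [-1.058, 0.385, 0.008, 0, -1.194, -0.259], TCP at [156.944, -604.953, 231.312] pointing down, gripper open.
Joint ranges: [-3.14, 3.14], [-1.21, 2.06], [-1.07, 1.41], [-3.16, 2.05], [-2.99, -0.16], [-3.1, 3.1]. Speed limits (rad/s): [2.79, 2.79, 3.14, 3.14, 3.14, 3.14].

## Interface

Orientations are given as a unit quaternion [x, y, z, w].
In Python, from bench import * gives the robot as it stands.
- The arm moves only by the tool arm_command, never from a script. Its argument "steps" is one flat list of numbers, 4 for each row, row after row: the shift along the tool's x, y, z in m, then the turn about the tool's z in rad. In form: [tx, ty, tz, roll, tx, ty, tz, roll, ...]. A call has 1 to 20 rows; each row shifts and turns the commanded pose from where the row before left it, along the tool's axes as they then stand; what a row does not reach is not made up. A row lasts 1/8 s, in which the tool goes at most 62.5 mm and 10.7 degrees, less where a joint would pass 70% of its speed; a pose out of reach is approached as far as the arm can. A call with a gripper value outside its range is refused whole. "grip" is the finger opening in m, from 0 to 0.0854, set as the call begins (left out, the last holds). The fingers move at their own pace and stop on an object; the grip force is fixed at half the most. Time passes only in rows, so rows that do not move let the fingers close. It gives the time, the measured TCP pose, the force, the opening and the grip force at its end, in the units of the state.
- read_state(): the state, without advancing time (a new reading comes with each control period).
- get_image(name): name is "side" or "top"; returns the picture (400x640x3 uint8, red, green, blue); there is no depth.
- get_calibration(name): a dict with "camera_matrix" (3x3 intrinsics, pixels), "cam_to_world" (4x4, takes a point from camera to world coordinates). Camera axes: x right, y down, z forward; pixel columns grow to the right and rows downward; lengths in mm; the calibration is good to about 2 mm. A picture is of the moment at which its call begins. get_calibration takes no time and is no camera call.
- job_done(): hands the job in; it is judged then, once.
The state is a dict: "clock": time; "joints": joint angles; "joint_vel": joint speeds; "joint_efforts": joint torques, N m; "position": TCP position; "ee_rot": TCP orientation; "contact_force": force on the tool from outside, world axes, zero at the start; "wrist_torque": the same for the moment, N m; "gripper_width": finger opening in mm; "grasp_force": force on a finger pad.
Only numpy, scipy, OpenCV 4.12 (cv2) and the standard library are available. Lean on these libraries where they do the work, as an engineer would, in place of code of your own. Each camera call takes 0.05 s, during which the arm holds its last target. There are 200 camera calls.

## Task

Turn the counter spinner until its one empty hook points to the robot's side of the counter, then take the shoehorn out of the wooden tool block and hang it upright by its slot on that hook, slid right back to the hook's socket, and let go. The hooks are wires bent out of true by use, so feel for the wire and work gently: do not ram the hook or the spinner with the shoehorn or the gripper. Leave the polish jar, the polish tin and the shoe brush where they are.

Things in the scene. Friction and masses are not known exactly. Their poses are not given: they have to be found in the camera images.
- spinner: Countertop spinner fixed to the counter: round steel foot 210 across, 14 thick; post 25 across; on top a turning black hub 48 across (its top 25 above the sockets' centres) with five wire hooks, 72 degrees apart. Four carry hanging stock that swings (shoehorns, a brush; 42 wide at most, hung 75 from the axis); one is empty. Origin: centre of the foot's underside, on the axis; z up.
- rotor (a joint): Turning angle of the hub, rad, counter-clockwise from above positive, no end stops. At 0 and at 6.283 the empty hook's socket points straight to the robot's side (world -x); at 1.571 to world -y. It turns stiffly (about 0.12 N m: 1 N near a hook's end) and stays where it is left. A sideways push on any hook turns it.
- hub (a point): Point on the spinner's axis at the height of the hooks' sockets, 235 above the counter; turns with the hub. Its -x axis points along the socket of the empty hook, z up. The sockets are level steel tubes, 18 across, that end in a shoulder 55 from the axis.
- socket (a point): Centre of the shoulder of the empty hook's socket; axes as hub. From here a steel wire 6 thick runs out for 75, then rises 10 over its last 17 (end 92 out). Use has bent it just at the shoulder (else it is true): it leaves at unmeasured angles from -x of up to 0.22 rad to either side and 0.08 rad up or down. Pushed across with over 6 N at its end it bends more; it does not spring back.
- shoehorn: Loose steel-grey metal shoehorn, about 75 g, 170 tall, upright in the block, handle up. Origin: centre of the blade's lower end; z up along it, x across its thickness, y across its width. Handle: flat, 5 thick, 30 wide, from 80 to 170 up. Blade: 42 wide, rims curled to +x (13 thick over all), 0 to 86 up; its lowest 50 stand in the block.
- slot (a point): Centre of the hanging slot in the shoehorn's handle, 152 above its lower end: 12 wide (y), 20 tall (z), right through along x, with 9 of material at each side, 8 above. On the hook the slot's top rests on the wire, with this point 7 below the wire's centre line; touching the socket it is 58 from the spinner's axis. Either face may look to the hub. Axes as shoehorn.
- block: Beech tool block fixed to the counter, 110 (x) by 80 (y) by 65 tall. The shoehorn's slot, 14 by 44 and 50 deep, lies 25 from the centre towards -x; two awls stick up near the +x end, 58 from the slot, to 120 above the counter. Origin: centre of the underside, z up.
- polish_jar: Loose polish jar, 60 across, 62 tall; to be left. Origin: centre of the underside.
- polish_tin: Loose flat steel polish tin, 75 across, 26 tall; to be left. Origin: centre of the underside.
- shoe_brush: Loose wooden shoe brush 150 (x) by 48 by 42 tall, bristles down; to be left. Origin: centre of the underside.
There are look-alikes about, which are no part of the job. Several things have the shape of the shoehorn; the one meant has the colours described above.

How it is judged (in metres and radians):
On the way, in this order (a step that is already met when the one before it is completed fails the run):
1. the spinner is turned so that the empty hook's socket points to the robot's side, within 17 degrees, and stands still (x of socket in the frame of spinner below -0.0525 m and velocity of joint rotor between -0.05 and 0.05 rad/s), for 0.2 s.
2. the shoehorn's slot is over the empty hook's wire, past its raised end (x of slot in the frame of hub between -0.128 and -0.045 m and y of slot in the frame of hub between -0.03 and 0.03 m and z of slot in the frame of hub between -0.02 and 0.02 m), for 0.1 s.
At the end, for the whole second after the job is handed in: The empty hook's socket points to the robot's side within 17 degrees, and the released shoehorn hangs at rest on it: its weight on the wire, upright within 11 degrees, slid back so that its slot is within 12 mm of the place where it touches the socket (x of socket in the frame of spinner below -0.0525 m and x of slot in the frame of hub between -0.07 and -0.045 m and y of slot in the frame of hub between -0.02 and 0.02 m and z of slot in the frame of hub between -0.014 and 0 m and angle between shoehorn's own z axis and vertical below 0.2 rad and contact force between shoehorn and spinner above 0.2 N and linear speed of shoehorn below 0.03 m/s and contact force between shoehorn and the arm below 0.05 N).
It fails at once if the robot presses the shoehorn on the spinner with more than 20 N (contact force between shoehorn and spinner above 20 N and contact force between shoehorn and the arm above 0.5 N).
It fails at once if the robot presses on the spinner with more than 20 N (contact force between the arm and spinner above 20 N).
It fails at once if the polish jar is moved by more than 25 mm (distance of polish_jar from where it was at the start of the episode above 0.025 m).
It fails at once if the polish tin is moved by more than 25 mm (distance of polish_tin from where it was at the start of the episode above 0.025 m).
It fails at once if the shoe brush is moved by more than 25 mm (distance of shoe_brush from where it was at the start of the episode above 0.025 m).
It also fails if it takes over 72 s, if anything falls off the work surface, if the arm or the gripper's body presses on something with over 40 N, if the wrist force passes 120 N, or if a joint passes its speed limit or range.

## Working session

There is one attempt and no reset: what is moved stays moved. The work goes in short steps, Python scripts to look and compute and a tool call to move; the robot and the scene stay as the last step left them, time stands still between calls to the robot, and variables do not carry over. Pictures are saved under pics/ and viewed, at most 10 in all, crops included, and the job is handed in when it is done.

Besides the shell and the picture viewer there is one more tool, called after ">>>" as name(argument=value, ...) on one line, values as JSON. arm_command: Moves the arm, as the interface text tells. Its arguments: {"type":"object","properties":{"steps":{"type":"array","items":{"type":"number"}},"grip":{"type":"number"}},"required":["steps"]}

```bash
mkdir -p pics; ls; cat > h.py <<'E'
from bench import *
import numpy as np, cv2
def cal(n):
    c=get_calibration(n); return np.array(c["camera_matrix"]),np.array(c["cam_to_world"])
def ray(n,uv):
    K,T=cal(n); d=T[:3,:3]@np.linalg.inv(K)@np.array([uv[0],uv[1],1.]); return T[:3,3],d/np.linalg.norm(d)
def onz(n,uv,z):
    o,d=ray(n,uv); return o+d*(z-o[2])/d[2]
def tri(a,b):
    o1,d1=ray("top",a); o2,d2=ray("side",b)
    A=np.stack([d1,-d2],1); s=np.linalg.lstsq(A,o2-o1,rcond=None)[0]
    p,q=o1+s[0]*d1,o2+s[1]*d2; return (p+q)/2,np.linalg.norm(p-q)
def proj(n,P):
    K,T=cal(n); p=np.linalg.inv(T)@np.append(P,1); q=K@p[:3]; return q[:2]/q[2]
def snap(n,f,crop=None,s=1):
    im=get_image(n); cv2.imwrite("pics/raw_"+f,im[...,::-1])
    if crop: x0,y0,x1,y1=crop; im=im[y0:y1,x0:x1]
    cv2.imwrite("pics/"+f,cv2.resize(im,None,fx=s,fy=s,interpolation=cv2.INTER_CUBIC)[...,::-1])
E
python3 - <<'E'
from h import *
np.set_printoptions(precision=3,suppress=True)
snap("top","top1.png",s=1.25); snap("side","side1.png",s=1.25)
for n in("top","side"): print(cal(n))
print(read_state())
E
```

```text
pics
(array([[500.619,   0.   , 320.897],
       [  0.   , 500.619, 193.117],
       [  0.   ,   0.   ,   1.   ]]), array([[   0.03 ,   -0.997,    0.073,  535.954],
       [  -1.   ,   -0.03 ,    0.011,   29.416],
       [  -0.008,   -0.073,   -0.997, 1599.53 ],
       [   0.   ,    0.   ,    0.   ,    1.   ]]))
(array([[408.417,   0.   , 319.423],
       [  0.   , 408.417, 199.132],
       [  0.   ,   0.   ,   1.   ]]), array([[ -0.914,   0.269,  -0.304, 959.537],
       [  0.405,   0.571,  -0.714, 748.443],
       [ -0.019,  -0.776,  -0.63 , 769.013],
       [  0.   ,   0.   ,   0.   ,   1.   ]]))
{'clock': 0.1, 'joints': array([-1.058,  0.385,  0.007, -0.   , -1.194, -0.259]), 'joint_vel': array([ 0.002, -0.002,  0.003,  0.003, -0.001,  0.   ]), 'joint_efforts': array([ -0.   , -39.332,  18.893,   4.198,  -0.003,   0.   ]), 'position': array([ 156.839, -604.464,  230.352]), 'ee_rot': array([-0.126,  0.992,  0.001, -0.   ]), 'contact_force': array([ 0.199,  0.533, -0.018]), 'wrist_torque': array([ 0.006,  0.002, -0.013]), 'grasp_force': 0.0, 'gripper_width': 85.58294468471449}
```

View pics/top1.png

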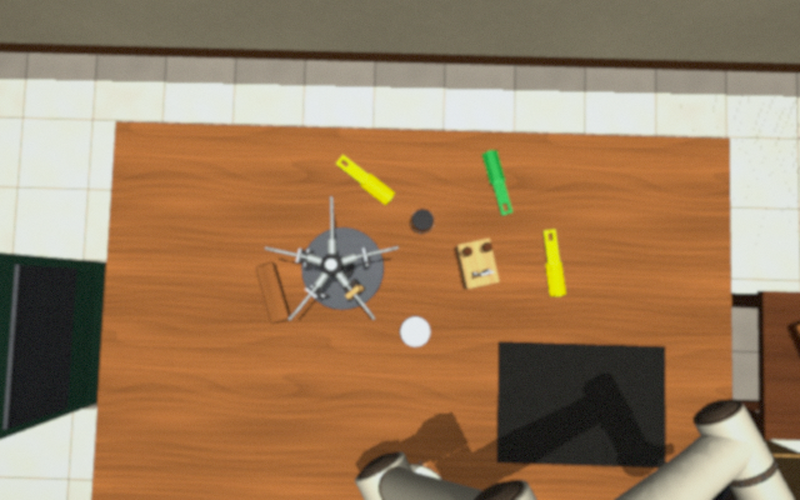

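View pics/side1.png

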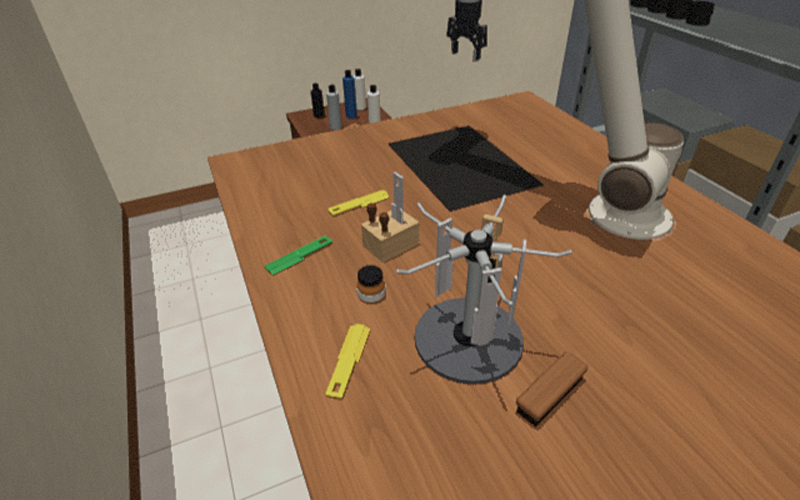

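Candidates (1.25× pixels):
- Grey shoehorn in the block: side (398,197), top (483,272).
- Yellow shoehorns lying flat: top (365,180) and (555,262).
- Green shoehorn lying flat: top (498,182).
- Stock hanging on the spinner.

I choose the grey one in the block. The empty hook looks like the one pointing up in the top view (+x), with its tip at (331,197). I'll check both in close crops.

```bash
python3 - <<'E'
from h import *
np.set_printoptions(precision=1,suppress=True)
t=cv2.imread("pics/raw_top1.png"); s=cv2.imread("pics/raw_side1.png")
z=lambda a,w:cv2.resize(a,w,interpolation=cv2.INTER_CUBIC)
A=z(t[150:265,205:325],(480,460)); B=z(t[185:235,360:405],(315,350))
C=z(s[130:215,275:345],(315,382)); D=z(s[150:260,310:465],(480,340))
o=np.zeros((800,800,3),np.uint8); o[:460,:480]=A; o[460:,:480]=D; o[:350,485:]=B; o[355:737,485:]=C
cv2.imwrite("pics/c1.png",z(o,(600,600)))
E
```

```text
(no output)
```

View pics/c1.png

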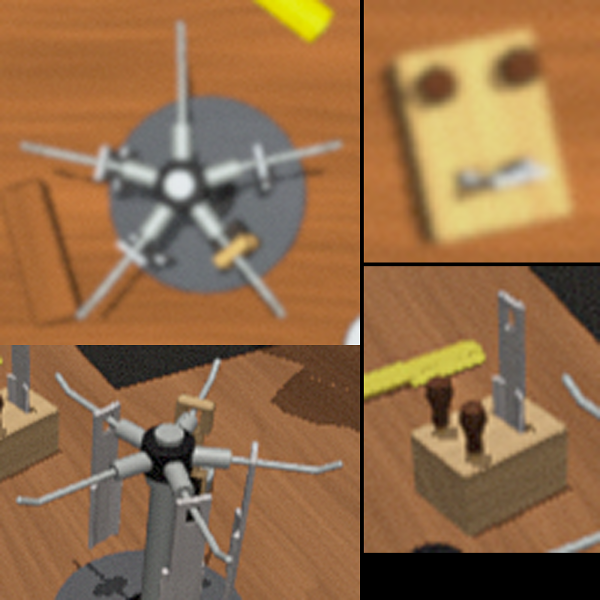

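```bash
cat > m.py <<'E'
from h import *
np.set_printoptions(precision=1,suppress=True)
t=cv2.imread("pics/raw_top1.png"); 
hub=onz("top",(264.7,211.3),260); tip=onz("top",(265.3,158),245)
print("hub",hub,"tip",tip)
print("hub side",proj("side",[hub[0],hub[1],260]))
print("tip side", tri((265.3,158),(310+20/2.32,150+(500-345)/2.32)))
# block top face
hsv=cv2.cvtColor(t,cv2.COLOR_BGR2HSV)
m=cv2.inRange(hsv,(15,60,150),(30,170,255)); m[:, :360]=0; m[:,405:]=0; m[:185]=0; m[240:]=0
m=cv2.morphologyEx(m,cv2.MORPH_CLOSE,np.ones((9,9)))
c=max(cv2.findContours(m,0,2)[0],key=cv2.contourArea); b=cv2.boxPoints(cv2.minAreaRect(c))
P=np.array([onz("top",p,65) for p in b]); print("block",b.tolist(),P,P.mean(0))
for a in((314.8,137.7),(321.9,140.7)): print("handle top corner",onz("side",a,185))
E
python3 m.py
```

```text
hub [580.4 192.7 260. ] tip [726.4 198.5 245. ]
hub side [383.6 187.4]
tip side (array([727.7, 198.8, 240.2]), np.float64(1.3375819313379553))
block [[364.65869140625, 194.50662231445312], [392.2459716796875, 188.20095825195312], [400.9100341796875, 226.10629272460938], [373.32275390625, 232.41195678710938]] [[ 647.7  -88.6   65. ]
 [ 669.6 -172.8   65. ]
 [ 554.3 -201.6   65. ]
 [ 532.5 -117.9   65. ]] [ 601.  -145.2   65. ]
handle top corner [ 579.8 -166.9  185. ]
handle top corner [ 568.5 -143.7  185. ]
```

The pictures confirm both choices:
- **Empty hook:** it points to world +x. In the top view the hub is at raw (265,211) and the hook's tip at (265,158). The other four hooks carry stock.
- **Shoehorn:** the grey one stands in the block at raw side (318,139), and its yaw matches the tool's present yaw.

Next I close the gripper and move above the −y side of the empty hook.

>>> arm_command(steps=[0,0,-0.05,0,0,0,-0.05,0,-0.0393,0.0332,0,0,-0.0393,0.0332,0,0,-0.0393,0.0332,0,0,-0.0393,0.0332,0,0,-0.0393,0.0332,0,0,-0.0393,0.0332,0,0,-0.0393,0.0332,0,0,-0.0393,0.0332,0,0,-0.0393,0.0332,0,0,-0.0393,0.0332,0,0,-0.0393,0.0332,0,0,-0.0393,0.0332,0,0,-0.0393,0.0332,0,0,-0.0393,0.0332,0,0,-0.0393,0.0332,0,0,-0.0393,0.0332,0,0,-0.0393,0.0332,0,0,-0.0393,0.0332,0,0], grip=0)

```text
clock: 2.6
position: [692.2, 152.5, 330.6]
ee_rot: [-0.127, 0.992, -0.0, -0.001]
contact_force: [0.5, 0.6, 1.3]
gripper_width: -0.0
grasp_force: 0.0
```

```bash
python3 - <<'E'
import numpy as np
h=np.array([580.4,192.7]); ax=np.array([-.968,-.252]); ay=np.array([-.252,.968])
a=np.linspace(-0.33,2.85,33); P=h+122*np.c_[np.cos(a),np.sin(a)]
cur=np.array([692.2,152.5]);out=[]
for p in P:
    d=p-cur; t=[round(float(d@ax)/1e3,3),round(float(d@ay)/1e3,3)]; cur=cur+1e3*(t[0]*ax+t[1]*ay); out+=t+[0,0]
print(out[:68]); print(out[68:]); print(cur)
E
```

```text
[-0.004, -0.0, 0, 0, -0.006, 0.01, 0, 0, -0.005, 0.011, 0, 0, -0.004, 0.012, 0, 0, -0.003, 0.011, 0, 0, -0.001, 0.012, 0, 0, -0.001, 0.012, 0, 0, 0.001, 0.013, 0, 0, 0.002, 0.012, 0, 0, 0.003, 0.011, 0, 0, 0.004, 0.012, 0, 0, 0.006, 0.01, 0, 0, 0.006, 0.011, 0, 0, 0.007, 0.009, 0, 0, 0.009, 0.009, 0, 0, 0.009, 0.008, 0, 0, 0.01, 0.007, 0, 0]
[0.01, 0.006, 0, 0, 0.011, 0.005, 0, 0, 0.012, 0.004, 0, 0, 0.012, 0.002, 0, 0, 0.012, 0.002, 0, 0, 0.012, -0.0, 0, 0, 0.012, -0.001, 0, 0, 0.012, -0.002, 0, 0, 0.011, -0.004, 0, 0, 0.012, -0.004, 0, 0, 0.01, -0.006, 0, 0, 0.011, -0.006, 0, 0, 0.009, -0.008, 0, 0, 0.009, -0.008, 0, 0, 0.007, -0.01, 0, 0, 0.007, -0.01, 0, 0]
[463.904 227.436]
```

>>> arm_command(steps=[0,0,0.037,0,0,0,0.037,0,0,0,0.037,0,-0.004,0,0,0,-0.006,0.01,0,0,-0.005,0.011,0,0,-0.004,0.012,0,0,-0.003,0.011,0,0,-0.001,0.012,0,0,-0.001,0.012,0,0,0.001,0.013,0,0,0.002,0.012,0,0,0.003,0.011,0,0,0.004,0.012,0,0,0.006,0.01,0,0,0.006,0.011,0,0,0.007,0.009,0,0,0.009,0.009,0,0,0.009,0.008,0,0,0.01,0.007,0,0])

```text
clock: 5.1
position: [616.3, 307.7, 220.4]
ee_rot: [-0.127, 0.992, 0.0, 0.0]
contact_force: [2.3, -1.1, -0.0]
gripper_width: -0.1
grasp_force: 0.6
```

>>> arm_command(steps=[0.01,0.006,0,0,0.011,0.005,0,0,0.012,0.004,0,0,0.012,0.002,0,0,0.012,0.002,0,0,0.012,0,0,0,0.012,-0.001,0,0,0.012,-0.002,0,0,0.011,-0.004,0,0,0.012,-0.004,0,0,0.01,-0.006,0,0,0.011,-0.006,0,0,0.009,-0.008,0,0,0.009,-0.008,0,0,0.007,-0.01,0,0,0.007,-0.01,0,0])

```text
clock: 7.1
position: [463.2, 225.5, 220.3]
ee_rot: [-0.127, 0.992, 0.0, 0.0]
contact_force: [0.8, 1.5, -0.3]
gripper_width: 0.4
grasp_force: 0.6
```

```bash
python3 - <<'E'
from h import *
t=get_image("top");s=get_image("side")
cv2.imwrite("pics/raw_t2.png",t[...,::-1]);cv2.imwrite("pics/raw_s2.png",s[...,::-1])
z=lambda a,w:cv2.resize(a,w,interpolation=cv2.INTER_CUBIC)
A=z(t[145:295,190:340],(450,450)); B=z(s[130:270,310:480],(546,450))
cv2.imwrite("pics/c2.png",cv2.resize(np.hstack([A,B]),(797,360))[...,::-1])
E
```

```text
(no output)
```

View pics/c2.png

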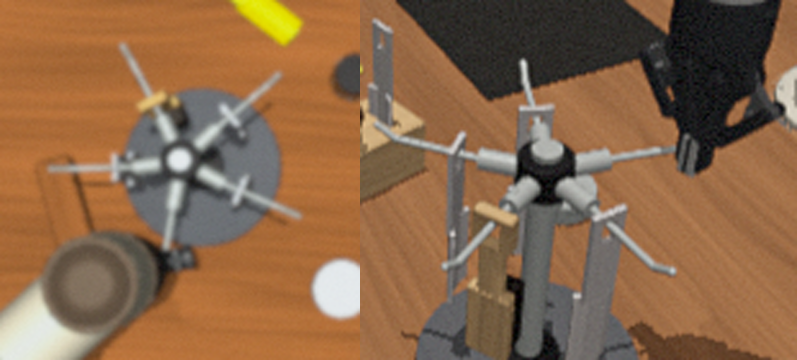

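The empty hook now points to −x, about 0.14 rad short on the +y side (crop hub (180,160), fingers at (175,258)). I'll push a little more, back off, rise and go above the block.

>>> arm_command(steps=[0.004,-0.007,0,0,0.004,-0.007,0,0,0,0,0,0,-0.004,0.015,0,0,-0.004,0.015,0,0,0,0,-0.055,0,0,0,-0.055,0])

```text
clock: 8.07
position: [459.2, 243.0, 331.1]
ee_rot: [-0.127, 0.992, -0.001, -0.001]
contact_force: [0.2, 0.2, -0.6]
gripper_width: -0.1
grasp_force: 0.0
```

>>> arm_command(steps=[-0.001,-0.034,0,0,-0.001,-0.034,0,0,-0.001,-0.034,0,0,-0.001,-0.034,0,0,-0.001,-0.034,0,0,-0.001,-0.034,0,0,-0.001,-0.034,0,0,-0.001,-0.034,0,0,-0.001,-0.034,0,0,-0.001,-0.034,0,0,-0.001,-0.034,0,0,-0.001,-0.034,0,0], grip=0.065)

```text
clock: 9.57
position: [574.6, -150.2, 329.9]
ee_rot: [-0.127, 0.992, 0.0, -0.0]
contact_force: [0.5, 0.2, 0.8]
gripper_width: 65.0
grasp_force: 0.0
```

```bash
python3 - <<'E'
from h import *
t=get_image("top");s=get_image("side")
cv2.imwrite("pics/raw_t3.png",t[...,::-1]);cv2.imwrite("pics/raw_s3.png",s[...,::-1])
z=lambda a,w:cv2.resize(a,w,interpolation=cv2.INTER_CUBIC)
A=z(t[195:275,225:305],(400,400)); B=z(s[100:225,300:460],(512,400)); 
cv2.imwrite("pics/c3.png",cv2.resize(np.hstack([A,B]),(798,350))[...,::-1])
print(read_state()["position"])
E
```

```text
[ 574.72778873 -151.61326091  329.10772715]
```

View pics/c3.png

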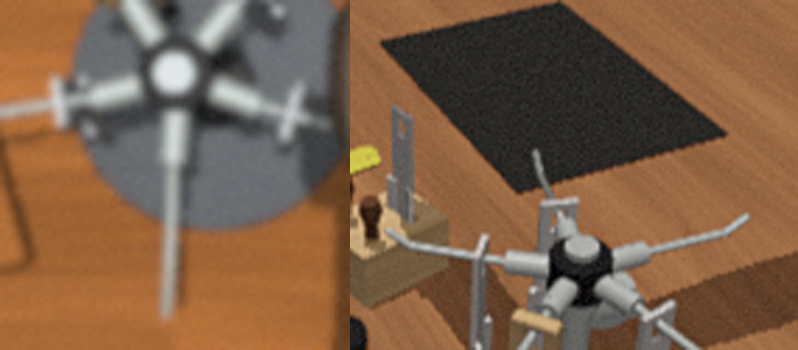

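Top crop: hub (174,72), socket end (174,165), and the wire runs to its tip at (167,318), so it is bent slightly to +y. Side crop: root near (640,250), kink near (725,232), tip (748,218). I'll fit the wire in numbers.

```bash
python3 - <<'E'
from h import *
np.set_printoptions(precision=1,suppress=True)
t=cv2.imread("pics/raw_t3.png");s=cv2.imread("pics/raw_s3.png")
g=cv2.cvtColor(t,6).astype(float)
pts=[]
for r in range(236,268):
    w=g[r,255:275]; b=np.median(w); k=np.clip(w-b-12,0,None)
    if k.sum()>0: pts.append((255+(k*np.arange(20)).sum()/k.sum(),r,k.sum()))
print(*["%.1f,%d,%d"%p for p in pts])
P=np.array([onz("top",p[:2],235) for p in pts if p[2]>30]); f=np.polyfit(P[:,0],P[:,1],1)
print("y=ax+b",f,P[0],P[-1], "res",np.std(P[:,1]-np.polyval(f,P[:,0])))
print("hub",onz("top",(264.8,211.5),260))
# side: for vertical plane y=f, intersect rays of wire pixels along cols
gs=cv2.cvtColor(s,6).astype(float)
for c in range(406,446,2):
    w=gs[170:200,c]; k=np.clip(w-np.median(w)-15,0,None)
    if k.sum()<20: continue
    v=170+(k*np.arange(30)).sum()/k.sum(); o,d=ray("side",(c,v))
    l=(f[0]*o[0]+f[1]-o[1])/(d[1]-f[0]*d[0]); print(c,round(v,1),o+l*d,int(k.sum()))
print("tip",tri((263.2,267.7),(442.1,177.9)))
E
```

```text
263.8,236,109 263.7,237,107 263.7,238,114 263.7,239,113 263.7,240,114 263.7,241,119 263.7,242,127 263.7,243,126 263.6,244,125 263.6,245,115 263.4,246,117 263.4,247,118 263.5,248,116 263.4,249,114 263.3,250,112 263.2,251,108 263.1,252,110 263.1,253,107 263.1,254,107 263.1,255,109 263.0,256,97 263.0,257,81 262.9,258,84 262.8,259,71 262.8,260,63 262.8,261,61 262.7,262,63 262.6,263,53 262.6,264,39 262.4,265,36 262.4,266,36 262.4,267,16
y=ax+b [ -0.  199.3] [514.1 195.7 235. ] [433.1 196.4 235. ] res 0.2012638844617228
hub [579.9 192.4 260. ]
406 188.8 [525.5 195.2 240.1] 86
408 188.5 [520.5 195.3 239.2] 57
410 187.8 [515.5 195.3 239.5] 73
412 187.5 [510.4 195.3 238.7] 61
414 186.8 [505.5 195.4 238.9] 73
416 186.5 [500.3 195.4 238.1] 60
418 185.9 [495.3 195.5 238.2] 77
420 185.5 [490.1 195.5 237.5] 57
422 184.9 [485.1 195.5 237.6] 76
424 184.5 [479.9 195.6 236.8] 61
426 183.9 [474.8 195.6 237. ] 86
428 183.5 [469.5 195.7 236.3] 65
430 182.9 [464.4 195.7 236.3] 82
432 182.6 [459.1 195.7 235.6] 56
434 181.7 [454.  195.8 236.2] 101
436 180.3 [449.3 195.8 238.6] 117
438 179.0 [444.5 195.9 240.7] 110
440 177.7 [439.6 195.9 242.6] 114
tip (array([429.6, 193. , 237. ]), np.float64(1.975270955627318))
```

The wire runs almost exactly along world x at y≈196. Correcting the side-view height by the known 235 at the root puts the kink at z≈231 and the tip near (433, 196, 239). To remove the calibration error in y, I'll gently cage the wire between partly closed fingers before fetching the shoehorn.

>>> arm_command(steps=[0,0,0,0.1273,0,0,0,0.1273,0.0095,0.0316,0,0,0.0095,0.0316,0,0,0.0095,0.0316,0,0,0.0095,0.0316,0,0,0.0095,0.0316,0,0,0.0095,0.0316,0,0,0.0095,0.0316,0,0,0.0095,0.0316,0,0,0.0095,0.0316,0,0,0.0095,0.0316,0,0,0.0095,0.0316,0,0,0,0,0.038,0,0,0,0.038,0,0,0,0.038,0], grip=0.03)

```text
clock: 11.68
position: [468.8, 199.0, 215.3]
ee_rot: [-0.0, 1.0, 0.0, 0.0]
contact_force: [0.4, 0.7, -0.6]
gripper_width: 30.1
grasp_force: 0.0
```

>>> arm_command(steps=[0,0,0,0,0,0,0,0,0,0,0,0], grip=0.02)

```text
clock: 12.05
position: [470.2, 198.4, 218.3]
ee_rot: [0.0, 1.0, 0.001, 0.002]
contact_force: [0.4, -0.3, -0.4]
gripper_width: 20.2
grasp_force: 0.0
```

>>> arm_command(steps=[0,0,0,0,0,0,0,0], grip=0.014)

```text
clock: 12.3
position: [469.5, 197.6, 216.9]
ee_rot: [0.001, 1.0, 0.0, 0.0]
contact_force: [0.6, 0.4, -0.2]
gripper_width: 14.1
grasp_force: 0.0
```

>>> arm_command(steps=[0,0,0,0,0,0,0,0], grip=0.01)

```text
clock: 12.55
position: [469.3, 197.4, 216.4]
ee_rot: [0.0, 1.0, 0.0, 0.0]
contact_force: [0.9, -0.3, -0.0]
gripper_width: 10.0
grasp_force: 0.1
```

>>> arm_command(steps=[0,0,0,0,0,0,0,0], grip=0.008)

```text
clock: 12.8
position: [469.3, 197.4, 216.3]
ee_rot: [0.0, 1.0, -0.0, -0.0]
contact_force: [0.2, -1.1, 2.1]
gripper_width: 7.9
grasp_force: 0.4
```

>>> arm_command(steps=[0,0,0,0,0,0,0,0], grip=0.03)

```text
clock: 13.05
position: [469.3, 197.6, 216.3]
ee_rot: [0.0, 1.0, 0.0, 0.0]
contact_force: [-1.1, -0.0, 0.1]
gripper_width: 30.6
grasp_force: 0.0
```

>>> arm_command(steps=[0,0,-0.038,0,0,0,-0.038,0,0,0,-0.038,0,-0.0107,-0.035,0,0,-0.0107,-0.035,0,0,-0.0107,-0.035,0,0,-0.0107,-0.035,0,0,-0.0107,-0.035,0,0,-0.0107,-0.035,0,0,-0.0107,-0.035,0,0,-0.0107,-0.035,0,0,-0.0107,-0.035,0,0,-0.0107,-0.035,0,0,0,0,0,-0.1273,0,0,0,-0.1273], grip=0.065)

```text
clock: 14.92
position: [576.1, -153.2, 329.8]
ee_rot: [-0.128, 0.992, 0.0, -0.0]
contact_force: [-0.2, 1.0, 1.3]
gripper_width: 64.8
grasp_force: 0.0
```

```bash
python3 - <<'E'
from h import *
np.set_printoptions(precision=1,suppress=True)
s=get_image("side"); t=get_image("top"); print(read_state()["position"])
cv2.imwrite("pics/raw_s4.png",s[...,::-1]);cv2.imwrite("pics/raw_t4.png",t[...,::-1])
z=lambda a,w:cv2.resize(a,w,interpolation=cv2.INTER_CUBIC)
A=z(s[120:190,300:340],(320,560)); B=z(t[210:275,240:290],(431,560))
cv2.imwrite("pics/c4.png",np.hstack([A,B])[...,::-1])
for P in ([576.8,-151.4,65],[576.8,-151.4,185],[574.2,-155.3,185]): print(proj("side",P))
E
```

```text
[ 576.  -152.8  330.1]
[318.9 175.4]
[318.  140.1]
[318.3 139.2]
```

View pics/c4.png

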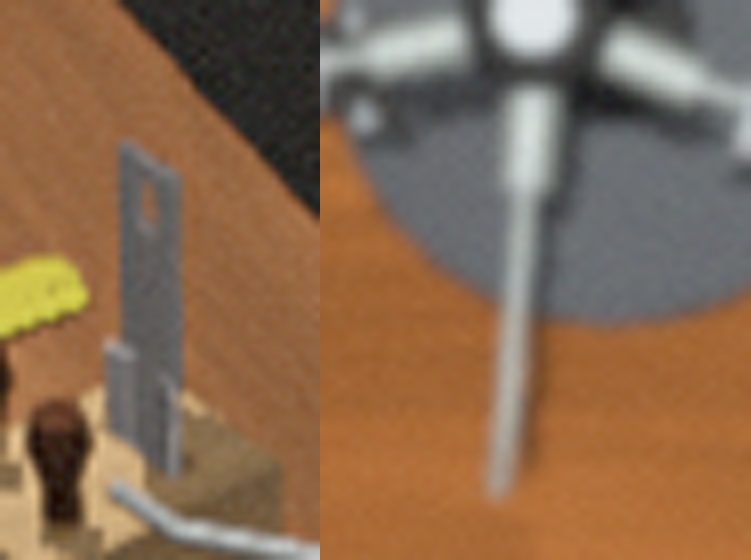

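>>> arm_command(steps=[0,0,0.0383,0,0,0,0.0383,0,0,0,0.0383,0,0,0,0.0383,0,0,0,0.0383,0,0,0,0,0], grip=0.046)

```text
clock: 15.78
position: [573.9, -152.3, 135.8]
ee_rot: [-0.126, 0.992, 0.001, -0.004]
contact_force: [1.1, -0.5, 0.2]
gripper_width: 46.0
grasp_force: 0.0
```

>>> arm_command(steps=[0,0,0,0,0,0,0,0], grip=0.036)

```text
clock: 16.02
position: [577.3, -152.7, 141.0]
ee_rot: [-0.126, 0.992, -0.0, 0.002]
contact_force: [-0.2, -0.2, -0.4]
gripper_width: 36.3
grasp_force: 0.0
```

>>> arm_command(steps=[0,0,0,0,0,0,0,0], grip=0.033)

```text
clock: 16.27
position: [576.3, -152.6, 139.6]
ee_rot: [-0.127, 0.992, -0.0, 0.001]
contact_force: [-0.7, 0.4, -0.4]
gripper_width: 32.8
grasp_force: 0.0
```

```bash
python3 - <<'E'
from h import *
np.set_printoptions(precision=3,suppress=True)
for n in("t3","t4"):
    t=cv2.imread(f"pics/raw_{n}.png"); g=cv2.cvtColor(t,6).astype(float); pts=[]
    for r in range(240,266):
        w=g[r,250:278]; k=np.clip(w-np.median(w)-15,0,None); k[:max(0,k.argmax()-4)]=0; k[k.argmax()+5:]=0
        pts.append((250+(k*np.arange(28)).sum()/k.sum(),r))
    P=np.array([onz("top",p,233) for p in pts]); f=np.polyfit(P[:,0],P[:,1],1)
    print(n,f,"y@470",np.polyval(f,470),"y@435",np.polyval(f,435),"y@525",np.polyval(f,525))
print(onz("side",(318.4,145.4),167), read_state())
E
```

```text
t3 [ -0.012 201.319] y@470 195.82180363044267 y@435 196.23113291258952 y@525 195.1785719013548
t4 [ -0.049 223.408] y@470 200.46415359994018 y@435 202.17275029904988 y@525 197.7792159299107
[ 575.625 -152.379  167.   ] {'clock': 16.275, 'joints': array([ 0.013,  0.414, -0.192,  0.   , -0.963, -1.33 ]), 'joint_vel': array([ 0.001,  0.005, -0.005, -0.001, -0.   ,  0.001]), 'joint_efforts': array([  0.03 , -38.561,  16.71 ,   3.698,  -0.002,  -0.001]), 'position': array([ 576.286, -152.614,  139.581]), 'ee_rot': array([-0.127,  0.992, -0.   ,  0.001]), 'contact_force': array([-0.665,  0.372, -0.381]), 'wrist_torque': array([-0.018, -0.014, -0.033]), 'grasp_force': 0.02031264826655388, 'gripper_width': 32.78127650196151}
```

The cage moved the wire slightly and showed a top-camera bias of about 2–3 mm. In robot coordinates the wire is at y≈197.4 at x=469.5, with slope −0.049. The fingers are well centred on the handle, so I grip it.

>>> arm_command(steps=[0,0,0,0,0,0,0,0], grip=0.031)

```text
clock: 16.52
position: [576.0, -152.6, 138.8]
ee_rot: [-0.127, 0.992, 0.0, -0.0]
contact_force: [-0.6, -0.5, 0.7]
gripper_width: 31.4
grasp_force: 0.0
```

>>> arm_command(steps=[0,0,0,0,0,0,0,0,0,0,0,0], grip=0.02)

```text
clock: 16.9
position: [576.2, -152.7, 139.1]
ee_rot: [-0.127, 0.992, -0.0, 0.0]
contact_force: [0.2, -1.0, 1.7]
gripper_width: 28.7
grasp_force: 59.1
```

>>> arm_command(steps=[0,0,-0.026,0,0,0,-0.026,0,0,0,-0.026,0,0,0,-0.026,0,0,0,-0.026,0,0,0,0,0.1518,0,0,0,0.1518,0.0352,-0.0017,0,0,0.0352,-0.0017,0,0,0.0352,-0.0017,0,0,0.0352,-0.0017,0,0,0.0352,-0.0017,0,0])

```text
clock: 18.4
position: [398.2, -152.0, 268.2]
ee_rot: [0.025, 1.0, 0.0, -0.001]
contact_force: [-0.5, 0.9, -0.7]
gripper_width: 28.9
grasp_force: 59.5
```

>>> arm_command(steps=[0.0017,0.0353,0,0,0.0017,0.0353,0,0,0.0017,0.0353,0,0,0.0017,0.0353,0,0,0.0017,0.0353,0,0,0.0017,0.0353,0,0,0.0017,0.0353,0,0,0.0017,0.0353,0,0,0.0017,0.0353,0,0,0.0017,0.0353,0,0,0,0,0.031,0,0,0,0.031,0,0,0,0,0,0,0,0,0])

```text
clock: 20.15
position: [401.0, 201.5, 207.8]
ee_rot: [0.025, 1.0, 0.0, 0.001]
contact_force: [-0.2, 0.1, -0.8]
gripper_width: 28.7
grasp_force: 59.7
```

```bash
python3 - <<'E'
from h import *
np.set_printoptions(precision=1,suppress=True)
s=get_image("side");t=get_image("top"); st=read_state(); print(st["position"],st["ee_rot"],st["gripper_width"],st["contact_force"])
cv2.imwrite("pics/raw_s5.png",s[...,::-1]);cv2.imwrite("pics/raw_t5.png",t[...,::-1])
z=lambda a,w:cv2.resize(a,w,interpolation=cv2.INTER_CUBIC)
cv2.imwrite("pics/c5.png",z(s[120:220,380:510],(780,600))[...,::-1])
print(proj("side",[400,201,235]),proj("side",[433,199,239]))
E
```

```text
[401.1 201.6 208.2] [0. 1. 0. 0.] 29.177699611107286 [ 0.1  0.8 -1.7]
[455.7 177.2] [443.1 179. ]
```

View pics/c5.png

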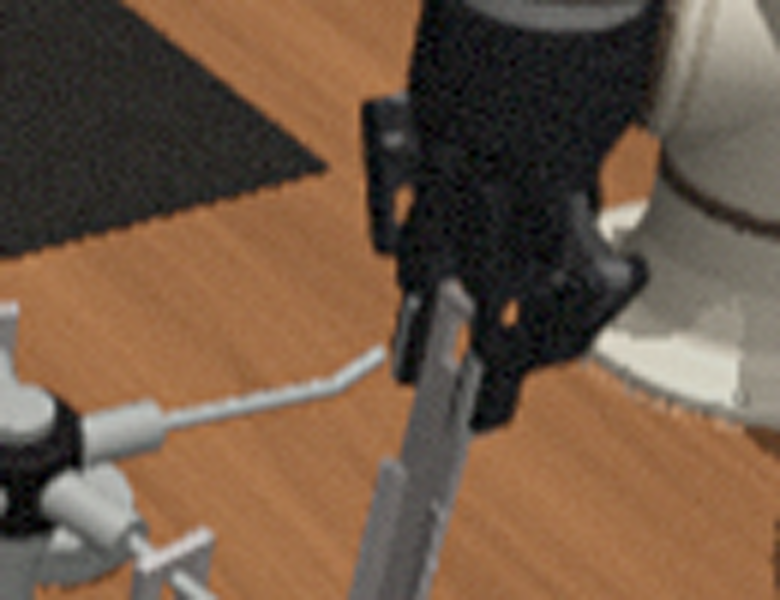

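The slot is seen at crop (462,340) and the wire tip at (380,352), both within 1 px of my prediction. I'll advance along the wire gently.

>>> arm_command(steps=[-0.008,0,0,0,-0.008,0,0,0,-0.006,0,0,0,-0.003,0,0,0,-0.002,0,0,0,-0.002,0,0,0])

```text
clock: 21.0
position: [429.4, 199.6, 206.8]
ee_rot: [0.025, 1.0, -0.0, -0.0]
contact_force: [-0.1, -0.1, -1.2]
gripper_width: 28.9
grasp_force: 59.7
```

>>> arm_command(steps=[-0.002,0,0,0,-0.002,0,0,0])

```text
clock: 21.25
position: [433.4, 199.5, 206.9]
ee_rot: [0.025, 1.0, 0.0, 0.0]
contact_force: [-1.1, 0.1, -0.2]
gripper_width: 28.6
grasp_force: 59.7
```

>>> arm_command(steps=[-0.0015,0,0,0,-0.0015,0,0,0])

```text
clock: 21.5
position: [436.4, 199.3, 206.8]
ee_rot: [0.025, 1.0, 0.0, -0.0]
contact_force: [-0.3, -1.1, -0.1]
gripper_width: 28.9
grasp_force: 59.7
```

>>> arm_command(steps=[-0.0015,0,0,0,-0.0015,0,0,0])

```text
clock: 21.75
position: [439.4, 199.1, 206.8]
ee_rot: [0.025, 1.0, -0.0, -0.0]
contact_force: [-0.8, 0.4, -0.9]
gripper_width: 28.7
grasp_force: 59.7
```

>>> arm_command(steps=[-0.002,0,0,0,-0.002,0,0,0])

```text
clock: 22.0
position: [443.5, 198.9, 206.8]
ee_rot: [0.025, 1.0, -0.0, -0.0]
contact_force: [-0.4, -0.5, -0.7]
gripper_width: 29.2
grasp_force: 59.7
```

>>> arm_command(steps=[-0.002,0,0,0,-0.002,0,0,0,-0.002,0,0,0])

```text
clock: 22.38
position: [449.5, 198.6, 206.8]
ee_rot: [0.025, 1.0, -0.0, -0.0]
contact_force: [0.3, 0.8, -0.7]
gripper_width: 28.8
grasp_force: 59.7
```

```bash
python3 - <<'E'
from h import *
s=get_image("side"); st=read_state(); print(st["position"],st["contact_force"])
z=lambda a,w:cv2.resize(a,w,interpolation=cv2.INTER_CUBIC)
cv2.imwrite("pics/c6.png",z(s[140:220,375:475],(700,560))[...,::-1])
E
```

```text
[449.68120758 198.68899694 206.79952968] [ 0.6857166   0.20190772 -0.78331203]
```

View pics/c6.png

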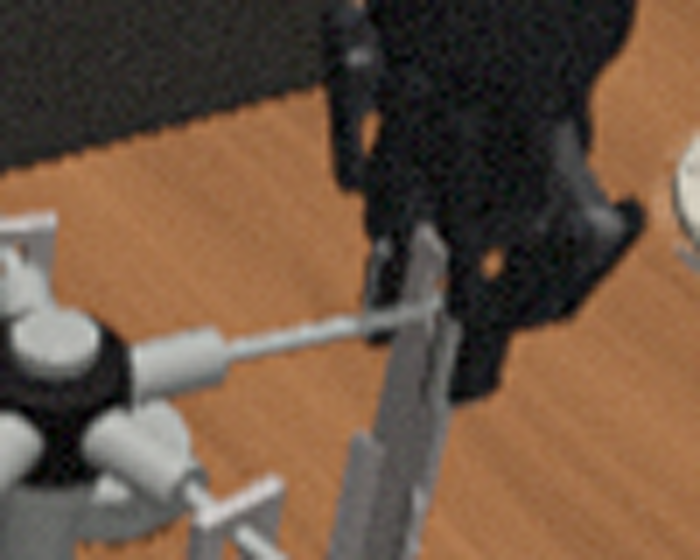

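The side crop shows the wire entering the slot at (438,300), past the raised end. I'll slide in along the wire.

>>> arm_command(steps=[-0.006,0,0,0,-0.006,0,0,0,-0.006,0,0,0,-0.006,0,0,0])

```text
clock: 22.92
position: [473.8, 197.4, 206.8]
ee_rot: [0.025, 1.0, -0.0, -0.0]
contact_force: [0.9, 0.1, -0.3]
gripper_width: 28.6
grasp_force: 59.7
```

>>> arm_command(steps=[-0.005,0,0,0,-0.005,0,0,0,-0.005,0,0,0,-0.005,0,0,0,-0.005,0,0,0])

```text
clock: 23.55
position: [498.6, 196.2, 206.8]
ee_rot: [0.025, 1.0, -0.0, -0.0]
contact_force: [0.4, 0.0, -1.2]
gripper_width: 28.5
grasp_force: 59.7
```

>>> arm_command(steps=[-0.004,0,0,0,-0.004,0,0,0,-0.003,0,0,0,-0.002,0,0,0])

```text
clock: 24.05
position: [511.4, 195.5, 206.8]
ee_rot: [0.025, 1.0, -0.0, -0.0]
contact_force: [-0.9, -0.7, -1.3]
gripper_width: 28.8
grasp_force: 59.7
```

>>> arm_command(steps=[-0.002,0,0,0,-0.002,0,0,0])

```text
clock: 24.3
position: [515.3, 195.3, 206.8]
ee_rot: [0.025, 1.0, -0.0, -0.0]
contact_force: [0.6, -0.5, -1.0]
gripper_width: 28.7
grasp_force: 59.7
```

Now a few more millimetres with 1 mm steps, then lower onto the wire.

>>> arm_command(steps=[-0.001,0,0,0,-0.001,0,0,0])

```text
clock: 24.55
position: [517.3, 195.2, 206.8]
ee_rot: [0.025, 1.0, -0.0, -0.0]
contact_force: [0.1, 0.8, -1.7]
gripper_width: 28.7
grasp_force: 59.7
```

>>> arm_command(steps=[-0.001,0,0,0,-0.001,0,0,0])

```text
clock: 24.8
position: [519.3, 195.2, 206.8]
ee_rot: [0.025, 1.0, 0.0, 0.0]
contact_force: [-0.3, 0.3, -0.6]
gripper_width: 28.7
grasp_force: 59.7
```

>>> arm_command(steps=[0,0,0.002,0,0,0,0.002,0,0,0,0.001,0,0,0,0,0])

```text
clock: 25.3
position: [519.2, 195.1, 201.7]
ee_rot: [0.025, 1.0, -0.0, -0.0]
contact_force: [0.0, 0.0, -1.0]
gripper_width: 29.4
grasp_force: 59.7
```

```bash
python3 - <<'E'
from h import *
s=get_image("side"); st=read_state(); print(st["position"],st["contact_force"])
z=lambda a,w:cv2.resize(a,w,interpolation=cv2.INTER_CUBIC)
cv2.imwrite("pics/c7.png",z(s[140:220,365:465],(700,560))[...,::-1])
E
```

```text
[519.23013478 195.13027706 201.78044224] [-0.58819824  0.12454346 -1.39458952]
```

View pics/c7.png

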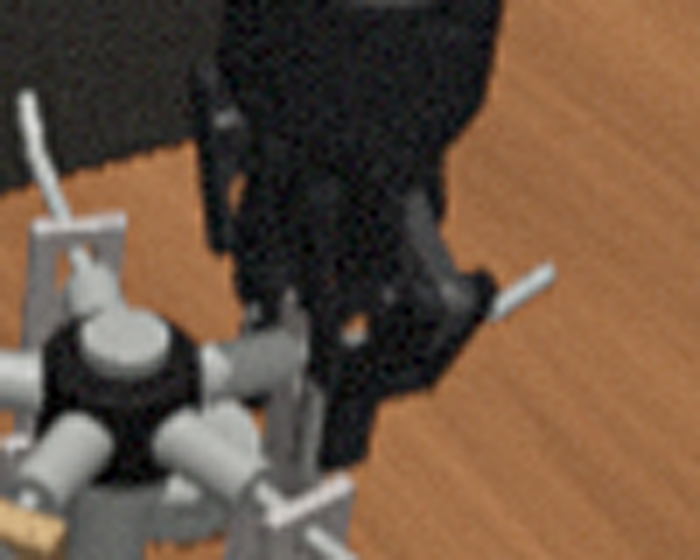

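The handle is at the socket's end (crop (305,345)) and the wire's tip shows out beyond the gripper. I'll lower in 1 mm steps until the wire takes load.

>>> arm_command(steps=[0,0,0.001,0,0,0,0,0])

```text
clock: 25.6
position: [519.2, 195.2, 200.8]
ee_rot: [0.025, 1.0, -0.0, -0.0]
contact_force: [-0.3, 0.1, -1.7]
gripper_width: 29.0
grasp_force: 59.7
```

>>> arm_command(steps=[0,0,0.001,0,0,0,0,0])

```text
clock: 25.85
position: [519.2, 195.1, 199.7]
ee_rot: [0.025, 1.0, -0.0, -0.0]
contact_force: [0.8, -0.4, -0.8]
gripper_width: 28.5
grasp_force: 59.7
```

>>> arm_command(steps=[0,0,0.0007,0,0,0,0,0])

```text
clock: 26.1
position: [519.3, 195.2, 199.3]
ee_rot: [0.025, 1.0, 0.0, 0.0]
contact_force: [-0.2, -0.3, 0.7]
gripper_width: 28.8
grasp_force: 59.7
```

>>> arm_command(steps=[0,0,0.0007,0,0,0,0,0])

```text
clock: 26.35
position: [519.4, 195.2, 199.1]
ee_rot: [0.025, 1.0, 0.0, 0.0]
contact_force: [-1.7, -0.5, 3.3]
gripper_width: 28.8
grasp_force: 60.0
```

Contact: the wire carries about 3 N. I back off slightly, open gently and wait.

>>> arm_command(steps=[0,0,-0.0007,0,0,0,0,0])

```text
clock: 26.6
position: [519.4, 195.2, 199.2]
ee_rot: [0.025, 1.0, 0.0, 0.0]
contact_force: [-0.1, -0.8, 2.5]
gripper_width: 28.8
grasp_force: 59.9
```

>>> arm_command(steps=[0,0,0,0,0,0,0,0,0,0,0,0], grip=0.036)

```text
clock: 26.98
position: [519.2, 195.2, 198.9]
ee_rot: [0.025, 1.0, -0.0, -0.0]
contact_force: [0.8, 0.2, -0.3]
gripper_width: 36.1
grasp_force: 0.0
```

>>> arm_command(steps=[0,0,0,0,0,0,0,0,0,0,0,0], grip=0.05)

```text
clock: 27.35
position: [519.3, 195.2, 199.1]
ee_rot: [0.025, 1.0, 0.0, 0.0]
contact_force: [-0.1, -0.7, 0.6]
gripper_width: 50.1
grasp_force: 0.0
```

>>> arm_command(steps=[0,0,-0.01,0,0,0,-0.015,0,0,0,-0.025,0,0,0,-0.04,0,0,0,-0.04,0,0.05,0,0,0,0.05,0,0,0,0.05,0,0,0,0,-0.05,0,0,0,-0.05,0,0,0,-0.05,0,0,0,0,0,0,0,0,0,0,0,0,0,0,0,0,0,0,0,0,0,0])

```text
clock: 29.35
position: [362.1, 53.4, 329.0]
ee_rot: [0.024, 1.0, -0.0, -0.0]
contact_force: [0.5, 0.1, -0.4]
gripper_width: 50.3
grasp_force: 0.0
```

```bash
python3 - <<'E'
from h import *
np.set_printoptions(precision=1,suppress=True)
s=get_image("side"); t=get_image("top"); st=read_state(); print(st["clock"],st["position"],st["contact_force"])
z=lambda a,w:cv2.resize(a,w,interpolation=cv2.INTER_CUBIC)
A=z(s[140:270,340:470],(400,400)); B=z(t[195:275,225:305],(400,400))
cv2.imwrite("pics/c8.png",np.hstack([A,B])[...,::-1])
E
```

```text
29.45 [362.   53.1 329. ] [-0.4  0.7 -0.3]
```

View pics/c8.png

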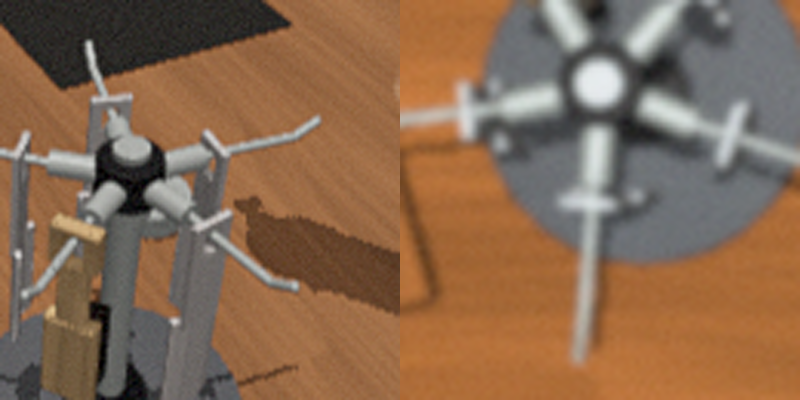

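```bash
python3 - <<'E'
from h import *
np.set_printoptions(precision=1,suppress=True)
t=get_image("top"); g=cv2.cvtColor(t,7).astype(float)
print(onz("top",(225+199/5,195+80/5),260), onz("top",(225+190/5,195+202/5),246))
print([int(g[r,257:262].mean()) for r in range(225,245)],[int(g[r,267:270].mean()) for r in range(225,245)])
E
```

```text
[581.2 192.5 260. ] [515.8 196.5 246. ]
[120, 122, 123, 124, 126, 127, 130, 140, 161, 183, 192, 170, 135, 116, 116, 117, 117, 116, 115, 118] [95, 94, 93, 92, 91, 89, 89, 87, 89, 108, 126, 121, 97, 79, 90, 102, 105, 107, 111, 112]
```

>>> arm_command(steps=[0,0,0,0,0,0,0,0,0,0,0,0,0,0,0,0,0,0,0,0,0,0,0,0,0,0,0,0,0,0,0,0,0,0,0,0,0,0,0,0,0,0,0,0,0,0,0,0,0,0,0,0,0,0,0,0,0,0,0,0,0,0,0,0])

```text
clock: 31.5
position: [362.0, 52.8, 329.1]
ee_rot: [0.025, 1.0, 0.0, 0.0]
contact_force: [0.5, 0.1, -0.6]
gripper_width: 50.3
grasp_force: 0.0
```

```bash
python3 -c "
from h import *
print(job_done())"
```

```text
the job is handed in; nothing more can be done
None
```

I turned the spinner so the empty hook faces the robot, hung the grey shoehorn on it about 4 mm from the socket (12 mm allowed), let go, and handed the job in at 31.5 s; no verdict was returned.

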